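# Pack up the service case: fold down the inner bin cover, then shut the lid

## Task

Pack up the open black tool case on the blue bench mat: first fold the upright grey inner cover down flat over the small-parts bins, then swing the raised lid over and press it fully shut. Use the fingertips or the outside of the fingers to push each one over from its smooth outer side: pinch and lift nothing, keep your fingers off the foam linings, do not slam the lid, do not shove the case across the bench, and leave the screwdriver in the case and the bottle and tin beside it where they are.

Things in the scene. Friction and masses are not known exactly. Their poses are not given: they have to be found in the camera images.
- case: Loose black plastic tool case, 1.7 to 2.7 kg, standing on the mat (mat top is 4 mm above the work surface); 170 (x, front to back) x 320 (y) x 60 mm high at the rim. Origin: centre of underside; x points to the back (lid hinge), within 0.5 rad of straight away from the robot; y left, z up. The front handle reaches to x = -113. Only the inner cover and lid stand above the rim.
- flap (a joint): Inner cover of the bins: flat grey plastic panel 152 mm along case x (-76 to 76), 108 mm from hinge to free edge, 4 mm thick. Value in rad: 0 = flat over the bins, its top face at case z = 52 mm; 1.57 = upright; stop at 1.70 leaning outwards. Starts at 1.35 to 1.65. A friction hinge (0.09 N m) holds it at any angle: push it all the way. Outer side faces case +y when upright, up when flat.
- flap_hinge (a point): Middle of the inner cover's hinge axis, at case (0, 150, 50) mm; the axis runs along case x, just inside the case's left wall (wall outer face at y = 160, top at z = 60). The bins lie under the flat cover, from y = 38 to 156 mm.
- flap_edge (a point): Middle of the inner cover's free edge, 108 mm from its hinge axis, half way through its thickness.
- lid (a joint): Lid: black shell, 170 mm from hinge to free edge, 320 mm wide, 24 mm thick, 0.2 to 0.3 kg. Value in rad: 0 = shut, top face at case z = 84 mm; 1.57 = upright, free edge at case z = 230 mm, smooth outer face turned to the back (case +x); stop at 1.72 leaning back. Starts at 1.40 to 1.68. A friction hinge (0.33 N m) holds it at any angle: push it all the way.
- lid_hinge (a point): Middle of the lid's hinge axis, at case (85, 0, 60) mm; the axis runs along case y at the back rim. The lid's outer face lies 24 mm off this axis. Two clasps stand 6 mm beyond the lid's free edge at case y = -100 and 100 mm.
- lid_edge (a point): Middle of the lid's free edge on its outer face, 170 mm from the hinge axis along the lid and 24 mm off it towards the outer side; when shut it lies at the front, case (-85, 0, 84) mm.
- lid_foam: Grey foam lining filling the inner side of the lid (160 x 310 x 10 mm, recessed 10 mm inside the lid's rim). Not to be touched. Frame: that of the lid, origin on its hinge axis.
- flap_foam: Grey foam lining on the inner side of the inner cover (136 x 80 x 4 mm). Not to be touched. Frame: that of the inner cover, origin on its hinge axis.
- driver: Loose screwdriver 150 mm long lying in the tool tray of the case, along case y, below the rim. It stays in the case. Origin: underside of its middle.
- bottle: Loose closed cleaner bottle, 60 mm across, 140 mm high, standing 60 to 90 mm to the right of the case. Origin: centre of its underside.
- tin: Loose round flux tin, 71 mm across, 25 mm high, standing on the mat to the left of the case, 50 to 90 mm clear of it. Origin: centre of its underside.

How it is judged:
On the way, in this order (a step that is already met when the one before it is completed fails the run):
1. the inner cover lies flat over the bins while the lid is still open (value of joint flap below 0.06 rad and value of joint lid above 1 rad), for 0.2 s.
2. the lid is fully shut over the flat inner cover (value of joint lid below 0.035 rad and value of joint flap below 0.06 rad), for 0.2 s.
At the end, for the whole second after the job is handed in: The lid is shut to within 0.035 rad (6 mm at its free edge) with the inner cover flat beneath it to within 0.06 rad; the case stands level and at rest within 40 mm of where it was, the screwdriver is still in it, and the bottle and tin are within 20 mm of where they were (all of step 2 and linear speed of case below 0.02 m/s and angle between case's own z axis and vertical below 0.05 rad and distance of case from where it was at the start of the episode below 0.04 m and distance of each of bottle, tin from where it was at the start of the episode below 0.02 m and z of driver in the frame of case below 0.04 m); the robot touches nothing.
It fails at once if the lid is swung over while the inner cover still stands up (value of joint lid below 0.9 rad and value of joint flap above 0.2 rad).
It fails at once if the lid or the inner cover is pinched or handled by its foam lining (over 1.5 N on the lining) (contact force between the fingers and lid_foam above 1.5 N or contact force between the fingers and flap_foam above 1.5 N).
It fails at once if the lid is slammed (faster than 3 rad/s) (velocity of joint lid below -3 rad/s).
It fails at once if the case is lifted, tipped, or shoved more than 40 mm (height (world z) of case above 0.016 m or angle between case's own z axis and vertical above 0.12 rad or distance of case from where it was at the start of the episode above 0.04 m).
It fails at once if the screwdriver is lifted, or the bottle or tin is moved more than 20 mm or knocked over (z of driver in the frame of case above 0.04 m or distance of any of bottle, tin from where it was at the start of the episode above 0.02 m or angle between bottle's own z axis and vertical above 0.3 rad).
It also fails if it takes over 53 s, if anything falls off the work surface, if the arm or the gripper's body presses on something with over 40 N, if the wrist force passes 120 N, or if a joint passes its speed limit or range.

## Robot

A 6-joint arm with a two-finger parallel gripper is mounted at the origin on the work surface. World frame = base frame: x ahead of the robot, y to its left, z up, the work surface at z = 0. Lengths are in m, angles in rad, forces in N, time in s.
With the tool pointing down it reaches from about 0.4 to 0.825 m from the base axis. Payload 7 kg.
Tool frame: the origin (TCP) lies on the centre line of the jaws, within the pads' length; the fingertips stand manip.nose_length ahead of it and the grasp point (between the pads) is the TCP (manip.nose_length is the distance from the TCP to the fingertips, in m); z points along the fingers, y is the line along which they close (so a half turn about z gives the same grasp; the last joint's range is limited). The gripper opens to 85 mm and grips with 20 to 120 N. Pads are 22 mm wide; open, the fingers measure 114 mm over their backs; the gripper's body (76 mm by 85 mm) begins 54 mm behind the grasp point. The pads swing forward as they close: fully open they stand 13 mm farther back than shut.
Start: joints at [-1.06, 0.359, 0.012, 0, -1.224, -0.288], TCP at [0.149, -0.658, 0.25] pointing down, gripper open.
Joint ranges: [-3.07, 3.07], [-1.43, 2.12], [-1.02, 1.25], [-3.03, 1.67], [-3.05, -0], [-3.03, 3.03]. Speed limits (rad/s): [2.39, 2.39, 3.01, 3.14, 3.14, 3.14].

## Interface

Orientations are given as [roll, pitch, yaw] about the fixed x, y, z axes, in that order (R = Rz(yaw) Ry(pitch) Rx(roll)).
In Python, from cell import manip, eoat, kin, readout, cams gives the robot as it stands. Calls block until the motion is done:
- manip.move_pose(position, orientation): joint-space move of the TCP to a pose.
- manip.move_straight(position, orientation=None, velocity=0.15, contact_N=None): straight line of the TCP; orientation=None keeps the orientation; velocity is the mean speed in m/s. With contact_N (N) it stops when the force on the tool has changed by that much, and returns True; else False.
- manip.movej(angles): joint-space move.
- eoat.grip(opening): opening from 0.0 (shut) to 1.0 (fully open); the grip force is fixed at half the most; returns when the fingers have stopped.
- manip.pause(seconds).
- kin.inverse_kinematics(position, orientation): joint angles nearest the present ones, or None.
- readout.get_state(): the state.
- cams.get_image(name): name is "scene" or "top" or "wrist"; returns the picture (384x512x3 uint8, red, green, blue); there is no depth.
- cams.get_calibration(name): a dict with "fx", "fy", "cx", "cy" (pixels), "rvec" (rotation vector, rad) and "tvec" (3), from world to camera coordinates, as OpenCV has them; the wrist camera has in their place "tool_from_camera" (4x4, takes a point from camera to tool coordinates, whose origin is the TCP and whose axes are the flange's). Camera axes: x right, y down, z forward; pixel columns grow to the right and rows downward; lengths in m; the calibration is good to about 2 mm. A picture is of the moment at which its call begins: read the wrist's pose just before it. get_calibration takes no time and is no camera call.
A pose or a line that the arm cannot do raises manip.MotionError and nothing moves.
- manip.sign_off(): hands the job in; it is judged then, once.
The state is a dict: "time_s": time; "joint_positions": joint angles; "joint_vel": joint speeds; "joint_torque": joint torques, N m; "ee_pos": TCP position; "tcp_rot": TCP orientation; "force": force on the tool from outside, world axes, zero at the start; "torque": the same for the moment, N m; "grip_width": opening from 0.0 (shut) to 1.0 (fully open); "gripper_force": force on a finger pad.
Only numpy, scipy, OpenCV 4.12 (cv2) and the standard library are available. Lean on these libraries where they do the work, as an engineer would, in place of code of your own. Each camera call takes 0.05 s, during which the arm holds its last target. There are 200 camera calls.

## Working session

There is one attempt and no reset: what is moved stays moved. The work goes in short steps, each a Python script; the robot and the scene stay as the last script left them, time stands still between calls to the robot, and variables do not carry over. Pictures are saved under pics/ and viewed, at most 10 in all, crops included, and the job is handed in when it is done.

```bash
ls; mkdir -p pics
python3 - <<'E'
from cell import manip,eoat,kin,readout,cams
import cv2
for n in("scene","top"):
    cv2.imwrite(f"pics/{n}.png",cams.get_image(n)[:,:,::-1]); print(cams.get_calibration(n))
s=readout.get_state();print(s["time_s"],s["ee_pos"],s["tcp_rot"],s["force"],manip.nose_length)
E
```

```text
pics
{'fx': 389.4187154806309, 'fy': 389.4187154806309, 'cx': 257.78635070440157, 'cy': 194.0549383936937, 'rvec': array([ 1.6652588 ,  2.27791547, -0.53320421]), 'tvec': array([ 0.10573789, -0.40227714,  1.16738498])}
{'fx': 370.1583158336873, 'fy': 370.1583158336873, 'cx': 245.23379161972815, 'cy': 194.40203042448303, 'rvec': array([ 2.13624014, -2.17936209,  0.13760319]), 'tvec': array([0.01640242, 0.50982962, 0.94333894])}
0.1 [ 0.1490186  -0.65793226  0.24944785] [ 3.14008508e+00 -1.61985999e-04 -2.91894511e+00] [ 0.68458148 -0.44517083  0.09429939] 0.019
```

View pics/scene.png

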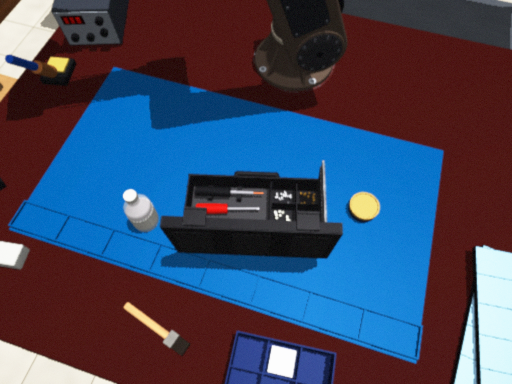

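View pics/top.png

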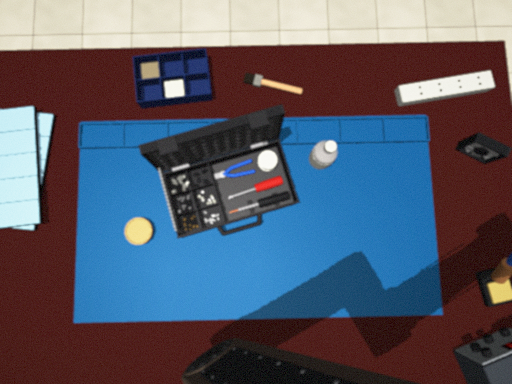

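The scene view shows the open case, with the lid towards its camera, the flap edge at about (324,190), the tin at (364,206) and the bottle at (140,210). In the top view the front rim runs from (178,236) to (298,203), and the lid edge from (141,147) to (283,109). I'll enlarge the top view for corners.

Run:
```python
import cv2
a=cv2.imread("pics/top.png")[100:250,120:320]
cv2.imwrite("pics/t4.png",cv2.resize(a,None,fx=4,fy=4,interpolation=cv2.INTER_CUBIC))
a=cv2.imread("pics/scene.png")[150:270,150:350]
cv2.imwrite("pics/s4.png",cv2.resize(a,None,fx=4,fy=4,interpolation=cv2.INTER_CUBIC))
```

```text
(no output)
```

View pics/t4.png

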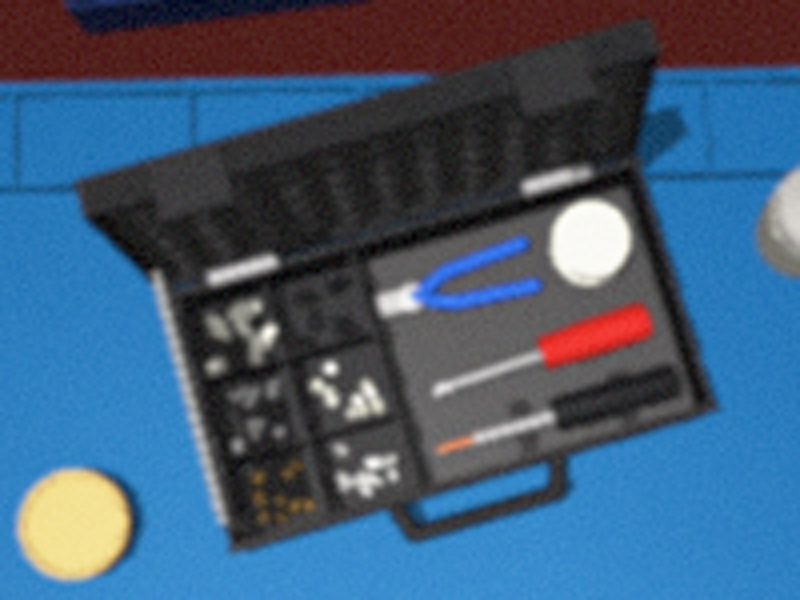

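View pics/s4.png

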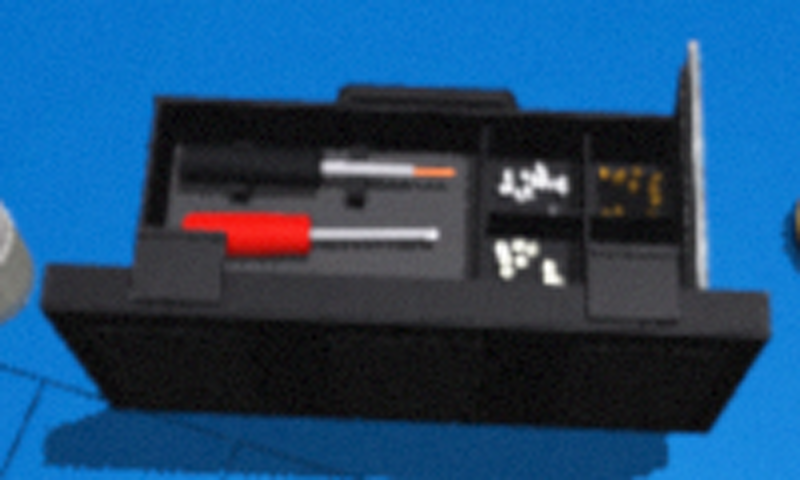

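The case corners, flap edge and lid edge show clearly in both crops. Now casting rays and triangulating.

```bash
cat > geo.py <<'E'
import numpy as np,cv2
from cell import cams
def P(n):
    c=cams.get_calibration(n);K=np.array([[c["fx"],0,c["cx"]],[0,c["fy"],c["cy"]],[0,0,1.]])
    return K,cv2.Rodrigues(np.array(c["rvec"]))[0],np.array(c["tvec"]).reshape(3)
def plane(n,uv,z):
    K,R,t=P(n);d=R.T@np.linalg.solve(K,[*uv,1]);o=-R.T@t
    return o+d*(z-o[2])/d[2]
def tri(a,b):
    M=[]
    for n in("top","scene"):
        K,R,t=P(n);M.append(K@np.c_[R,t])
    X=cv2.triangulatePoints(M[0],M[1],np.float64(a).reshape(2,1),np.float64(b).reshape(2,1))[:,0]
    return X[:3]/X[3]
E
python3 - <<'E'
from geo import *
T=lambda u,v:(u/4+119.6,v/4+99.6)
S=lambda u,v:(u/4+149.6,v/4+149.6)
fl=plane("top",T(232,550),.064);fr=plane("top",T(716,408),.064)
sr=plane("scene",S(155,98),.064)
print("front L,R",fl,fr,np.linalg.norm(fl-fr),"scene fr",sr)
d=(fl-fr)[:2];d/=np.linalg.norm(d);ex=np.array([d[1],-d[0]]);m=(fl+fr)[:2]/2
c=m+85*ex*.001;print("case",c,"yaw",np.arctan2(ex[1],ex[0]))
L=lambda p:np.r_[ex@(p[:2]-c),d@(p[:2]-c),p[2]-.004]
for n,a,b in(("flap front",T(225,522),S(693,42)),("lid L",T(80,185),S(768,340)),("lid R",T(648,20),S(45,308)),("lid in L",T(85,212),S(765,295)),("handle L",T(415,540),None),("handle R",T(567,495),None)):
    p=tri(a,b) if b else plane("top",a,.044);print(n,p,L(p))
for n,q,z in(("tin",T(75,522),.029),):print(n,L(plane("top",q,z)))
for q in (T(157,275),T(225,522)):print("flap edge",L(plane("top",q,.162)))
print("bottle cap",plane("top",(330,146),.144))
E
```

```text
front L,R [0.40139255 0.17824855 0.064     ] [ 0.48488817 -0.12890708  0.064     ] 0.31830189033473655 scene fr [ 0.48971463 -0.12720704  0.064     ]
case [0.52516384 0.04696758] yaw 0.2654212625297294
flap front [0.41577623 0.16596486 0.15772142] [-0.07434221  0.14352434  0.15372142]
lid L [0.59587775 0.23283474 0.22173336] [0.11699356 0.1608091  0.21773336]
lid R [ 0.68000343 -0.07492175  0.22665956] [ 0.11744394 -0.15823789  0.22265956]
lid in L [0.57901927 0.22683118 0.23024329] [0.09915059 0.15943802 0.22624329]
handle L [0.40569287 0.06449505 0.044     ] [-0.11068961  0.04825282  0.04      ]
handle R [ 0.43255127 -0.03375408  0.044     ] [-0.11054403 -0.05360121  0.04      ]
tin [-0.0365011   0.25867826  0.025     ]
flap edge [0.07296221 0.14303572 0.158     ]
flap edge [-0.07469744  0.14218052  0.158     ]
bottle cap [ 0.60751534 -0.19647654  0.144     ]
```

```bash
cat > w.py <<'E'
import numpy as np
from cell import manip,eoat,kin,readout,cams
C=np.array([.5252,.0470]);Y=.265
ex=np.array([np.cos(Y),np.sin(Y)]);ey=np.array([-ex[1],ex[0]])
def W(x,y,z):  # case point of the fingertip centre -> TCP, tool down
    return [*(C+x*ex+y*ey),z+.004+manip.nose_length]
def flap(th,r=.085,t=.002,h=.011,x=-.01): # tip's leading lower edge on the outer face
    return W(x,.150-r*np.cos(th)+t*np.sin(th)+h,.050+r*np.sin(th)+t*np.cos(th))
def lid(th,r=.130,t=.024,h=.011,y=0.):
    return W(.085-r*np.cos(th)+t*np.sin(th)+h,y,.060+r*np.sin(th)+t*np.cos(th))
def st():
    s=readout.get_state();print(round(s["time_s"],2),np.round(s["ee_pos"],4),"F",np.round(s["force"],1),"grip",round(s["grip_width"],3))
    return s
E
python3 - <<'E'
from w import *
for yaw in(Y+np.pi/2,Y-np.pi/2,Y,Y-np.pi):
    o=[np.pi,0,yaw];print(round(yaw,3))
    for p in([.15,-.45,.40],[.44,.27,.40],W(-.01,.195,.15),flap(1.3),flap(0),W(.0,0,.35),W(.16,0,.33),W(.16,0,.185),lid(1.5),lid(.8),lid(0)):
        q=kin.inverse_kinematics(p,o);print(np.round(p,3),None if q is None else np.round(q,2))
E
```

```text
1.836
[ 0.15 -0.45  0.4 ] [-0.83 -0.05 -0.14 -0.   -1.47 -2.04]
[0.44 0.27 0.4 ] [-2.97 -1.39 -0.07  0.   -2.9   0.1 ]
[0.464 0.233 0.173] [ 0.84  0.17 -0.44  0.   -0.96  2.56]
[0.479 0.18  0.155] [ 0.74  0.18 -0.48  0.   -0.92  2.66]
[0.496 0.118 0.075] [ 0.62  0.28 -0.57  0.   -0.72  2.79]
[0.525 0.047 0.373] [ 0.46  0.06 -0.1   0.   -1.41  2.95]
[0.68  0.089 0.353] [ 0.41  0.34  0.21  0.   -1.44  2.99]
[0.68  0.089 0.208] [ 0.41  0.4  -0.02  0.   -1.15  2.99]
[0.632 0.076 0.214] [ 0.43  0.32 -0.13  0.   -1.12  2.98]
[0.547 0.053 0.193] [ 0.45  0.2  -0.35  0.   -1.02  2.95]
[0.492 0.038 0.107] [ 0.48  0.21 -0.57  0.   -0.79  2.93]
-1.306
[ 0.15 -0.45  0.4 ] [-0.83 -0.05 -0.14  0.   -1.47  1.1 ]
[0.44 0.27 0.4 ] [ 0.93  0.03 -0.07  0.   -1.47 -0.67]
[0.464 0.233 0.173] [ 0.84  0.17 -0.44  0.   -0.96 -0.58]
[0.479 0.18  0.155] [ 0.74  0.18 -0.48  0.   -0.92 -0.48]
[0.496 0.118 0.075] [ 0.62  0.28 -0.57  0.   -0.72 -0.35]
[0.525 0.047 0.373] [ 0.46  0.06 -0.1   0.   -1.41 -0.2 ]
[0.68  0.089 0.353] [ 0.41  0.34  0.21  0.   -1.44 -0.15]
[0.68  0.089 0.208] [ 0.41  0.4  -0.02  0.   -1.1
[... 765 characters left out ...]

[0.492 0.038 0.107] [ 0.48  0.21 -0.57  0.   -0.79  1.36]
-2.877
[ 0.15 -0.45  0.4 ] [-0.83 -0.05 -0.14  0.   -1.47 -0.47]
[0.44 0.27 0.4 ] [-2.97 -1.39 -0.07  0.   -2.9   1.67]
[0.464 0.233 0.173] [ 0.84  0.17 -0.44 -0.   -0.96 -2.15]
[0.479 0.18  0.155] [ 0.74  0.18 -0.48 -0.   -0.92 -2.05]
[0.496 0.118 0.075] [ 0.62  0.28 -0.57 -0.   -0.72 -1.93]
[0.525 0.047 0.373] [ 0.46  0.06 -0.1  -0.   -1.41 -1.77]
[0.68  0.089 0.353] [ 0.41  0.34  0.21 -0.   -1.44 -1.72]
[0.68  0.089 0.208] [ 0.41  0.4  -0.02 -0.   -1.15 -1.72]
[0.632 0.076 0.214] [ 0.43  0.32 -0.13 -0.   -1.12 -1.73]
[0.547 0.053 0.193] [ 0.45  0.2  -0.35 -0.   -1.02 -1.76]
[0.492 0.038 0.107] [ 0.48  0.21 -0.57 -0.   -0.79 -1.78]
```

Run:
```python
from w import *
import cv2
O=[np.pi,0,Y-np.pi/2]
eoat.grip(0.0); st()
manip.move_pose([.15,-.45,.40],O); manip.move_pose([.44,.27,.40],O); st()
manip.move_straight(W(-.01,.195,.15),velocity=.25); s=st()
print(manip.move_straight(flap(1.62),velocity=.08,contact_N=12)); st()
for th in np.arange(1.45,.05,-.15):
    if manip.move_straight(flap(th),velocity=.12,contact_N=15): print("contact",th); break
st()
cv2.imwrite("pics/f1.png",cams.get_image("top")[60:280,90:390,::-1])
```

```text
0.87 [ 0.1491 -0.6583  0.2503] F [ 0.9 -0.6 -0.3] grip 0.002
4.85 [0.4403 0.2694 0.4001] F [-0.2  0.3  0. ] grip -0.002
5.92 [0.4651 0.233  0.1741] F [-0.1  0.9 -0.3] grip -0.0
False
6.47 [0.4719 0.2053 0.1578] F [ 0.5 -0.3  0.4] grip 0.004
9.07 [0.4952 0.1182 0.0835] F [-0.2 -0.2 -0.2] grip 0.003
```

View pics/f1.png

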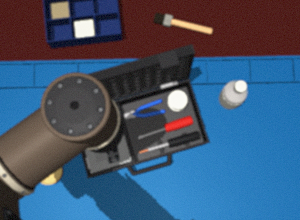

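The arm hides most of the bins, but a grey panel shows at (105,158), so the cover seems to have swung down. Next I press it flat and check.

Run:
```python
from w import *
import cv2
s=st()
p=flap(0);p[2]-=.006
print(manip.move_straight(p,velocity=.03,contact_N=15)); st(); manip.pause(.3); st()
manip.move_straight(W(-.01,.08,.33),velocity=.25); 
manip.move_straight(W(.165,0.,.33),velocity=.25); st()
a=cams.get_image("top")[120:280,110:330,::-1];b=cams.get_image("scene")[130:290,110:390,::-1]
cv2.imwrite("pics/f2.png",cv2.resize(cv2.hconcat([a,b]),None,fx=1.55,fy=1.55))
```

```text
9.12 [0.4955 0.1184 0.0838] F [0.1 0.3 0.1] grip -0.002
True
9.51 [0.4962 0.1183 0.0749] F [-4.8 -0.2 11.2] grip 0.0
9.81 [0.4962 0.1183 0.0749] F [-4.3  0.4 13.2] grip -0.002
11.99 [0.6839 0.0902 0.3525] F [-1.4 -0.6 -0.6] grip -0.0
```

View pics/f2.png

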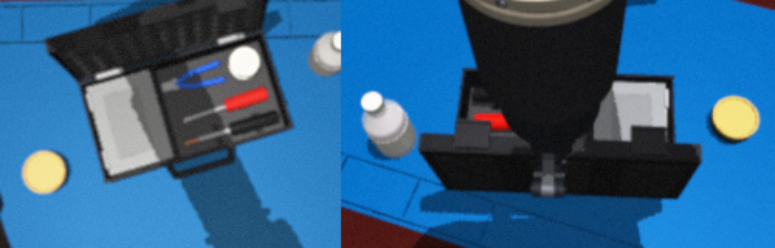

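The inner cover lies flat: it spans (85,75) to (160,180) in the left half, and contact came at the expected height. The fingers are behind the lid at (548,175). The case, bottle and tin haven't moved, so I'll start on the lid.

Run:
```python
from w import *
import cv2
manip.move_straight(W(.165,0,.192),velocity=.15,contact_N=10); st()
L=lambda th:lid(th,h=.0145)
for th in (1.6,1.45,1.3,1.15,1.,.85,.7,.55,.4,.25,.12):
    c=manip.move_straight(L(th),velocity=.08,contact_N=14); s=st()
    if c: print("contact",th);break
cv2.imwrite("pics/l1.png",cams.get_image("scene")[100:300,100:400,::-1])
```

```text
13.16 [0.685  0.0904 0.2163] F [ 0.4 -0.3  0.4] grip -0.002
13.78 [0.6485 0.0804 0.2142] F [-0.2  0.5  8.1] grip 0.003
14.18 [0.6289 0.0751 0.2151] F [-0.5 -0.7  3.5] grip 0.002
14.58 [0.6093 0.0698 0.2141] F [-0.1  0.8  0.2] grip 0.0
14.98 [0.5907 0.0648 0.2113] F [-0.4 -0.8 -0.3] grip -0.002
15.38 [0.5726 0.0599 0.2053] F [-0.8  0.2 -0.1] grip 0.002
15.78 [0.5556 0.0552 0.1964] F [-0.5  0.6  0.6] grip 0.003
16.18 [0.5401 0.051  0.1851] F [-0.2  0.2  0.1] grip 0.002
16.58 [0.5262 0.0472 0.1713] F [-0.   0.6  0.4] grip 0.002
16.98 [0.5144 0.044  0.1555] F [-0.3  0.2  0.3] grip 0.002
17.38 [0.5053 0.0416 0.1383] F [ 0.  -0.4 -0.6] grip 0.0
17.75 [0.4993 0.0399 0.1223] F [-0.3  0.   0.5] grip 0.001
```

View pics/l1.png

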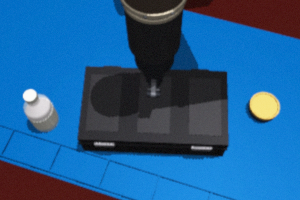

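The lid is swung over, from (85,70) to (225,150), and nearly flat under the fingertip at (153,90). Now I press it shut.

Run:
```python
from w import *
import cv2
p=lid(0,h=.0145);p[2]-=.008
print(manip.move_straight(p,velocity=.03,contact_N=25)); st(); manip.pause(.4); st()
manip.move_straight(W(-.03,0,.12),velocity=.1)
p=W(-.065,0,.10);manip.move_straight(p,velocity=.15);p[2]-=.024
print(manip.move_straight(p,velocity=.03,contact_N=25)); st(); manip.pause(.4); st()
manip.move_straight(W(-.065,0,.30),velocity=.25)
manip.move_pose([.15,-.45,.40],[np.pi,0,Y-np.pi/2]); st()
a=cams.get_image("top")[100:260,110:330,::-1];b=cams.get_image("scene")[130:290,110:390,::-1]
cv2.imwrite("pics/l2.png",cv2.resize(cv2.hconcat([a,b]),None,fx=1.55,fy=1.55))
```

```text
True
18.38 [0.4969 0.0393 0.107 ] F [-3.6  0.8 11.4] grip 0.0
18.77 [0.4969 0.0393 0.107 ] F [-4.5  0.  10.7] grip -0.003
True
20.29 [0.4627 0.03   0.107 ] F [-4.2  1.5 13.1] grip 0.002
20.69 [0.4626 0.03   0.107 ] F [-4.7  0.7 13.3] grip 0.002
23.78 [ 0.1506 -0.4498  0.3998] F [ 0.2 -0.8  0. ] grip 0.003
```

View pics/l2.png

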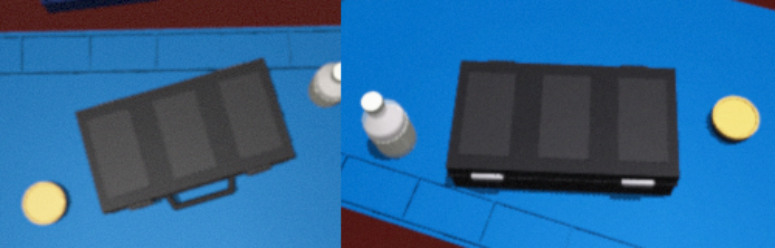

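The case is shut: in the right half it spans (450,60) to (678,190). Contact came at 88 mm in both places, which matches a flat lid. The bottle and tin are where they were, and the arm is clear.

```bash
python3 -c "
from cell import manip
print(manip.sign_off())"
```

```text
the job is handed in; nothing more can be done
None
```

The inner cover is folded flat, the lid is pressed fully shut, the bottle and tin look unmoved in the final pictures, and the job was handed in at about 24 s of the 53 s limit; the sign-off gave no verdict.

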